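# Make the tack-welding bench ready

### The arm

A 6-joint arm with a two-finger parallel gripper is mounted at the origin on the work surface. World frame = base frame: x ahead of the robot, y to its left, z up, the work surface at z = 0. Lengths are in m, angles in rad, forces in N, time in s.
With the tool pointing down it reaches from about 0.275 to 1 m from the base axis. Payload 8.4 kg.
Tool frame: the origin (TCP) lies on the centre line of the jaws, within the pads' length; the fingertips stand 17 mm ahead of it and the grasp point (between the pads) lies 2 mm behind it (bot.tcp_to_tips is the z of the fingertips in the tool frame, in m); z points along the fingers, y is the line along which they close (so a half turn about z gives the same grasp; the last joint's range is limited). The gripper opens to 85 mm and grips with 20 to 120 N. Pads are 22 mm wide; open, the fingers measure 114 mm over their backs; the gripper's body (76 mm by 85 mm) begins 54 mm behind the grasp point. The pads swing forward as they close: fully open they stand 13 mm farther back than shut.
Start: joints at [1.199, 0.353, 1.633, -0, 1.155, -0.002], TCP at [0.226, 0.583, 0.248] pointing down, gripper open.
Joint ranges: [-2.63, 2.63], [-0.92, 2.1], [0.06, 2.66], [-1.3, 4.44], [0, 2.69], [-3.02, 3.02]. Speed limits (rad/s): [2.22, 2.22, 2.79, 3.14, 3.14, 3.14].

### API

Orientations are given as a unit quaternion [x, y, z, w].
In Python, from workcell import bot, hand, kinematics, get_obs, vision, hand_in gives the robot as it stands. The module is installed in compiled form; this text tells all that it offers. Calls block until the motion is done:
- bot.reach(position, orientation): joint-space move of the TCP to a pose.
- bot.servo_line(position, ori=None, velocity=0.15): straight line of the TCP; ori=None keeps the orientation; velocity is the mean speed in m/s.
- bot.goto_joints(angles): joint-space move.
- hand.move_gripper(opening, strength=None): finger opening in m; strength is the grip in N (None keeps the last); returns when the fingers have stopped.
- bot.dwell(seconds).
- kinematics.solve_ik(position, orientation): joint angles nearest the present ones, or None.
- get_obs(): the state.
- vision.read_camera(name): name is "side" or "top"; returns a dict with "frame" (420x560x3 uint8, red, green, blue), "intrinsics" (3x3 intrinsics, pixels), "view" (4x4, takes a point from world to camera coordinates). Camera axes: x right, y down, z forward; pixel columns grow to the right and rows downward; lengths in m; the calibration is good to about 2 mm. A picture is of the moment at which its call begins. There is no depth.
A pose or a line that the arm cannot do raises bot.IKError and nothing moves.
- hand_in(): hands the job in; it is judged then, once.
The state is a dict: "time_s": time; "joint_pos": joint angles; "joint_vel": joint speeds; "joint_efforts": joint torques, N m; "position": TCP position; "orientation": TCP orientation; "wrist_force": force on the tool from outside, world axes, zero at the start; "ft_torque": the same for the moment, N m; "gripper_width": finger opening in m; "grip_force": force on a finger pad.
Only numpy, scipy, OpenCV 4.12 (cv2) and the standard library are available. Lean on these libraries where they do the work, as an engineer would, in place of code of your own. Each camera call takes 0.05 s, during which the arm holds its last target. There are 200 camera calls.

### The job

Get the bench ready for tack welding: first take the wooden pusher by its upright grip and sweep every loose steel offcut lying in front of the three-sided scrap pan right into it through its open side (push them with the tool, never touch them with the fingers), and put the pusher back standing on its rubber mat. Then lay the long steel plate on the long block and the square plate on the square block, each centred and flush with its block's edges, and set the round boss flat on the middle of the square plate; last turn the knob of the current control until its white pointer stands in line with the white index mark on the ring. Leave the other things on the bench where they are.

Things in the scene. Friction and masses are not known exactly. Their poses are not given: they have to be found in the camera images.
- long_block: dark steel block fixed to the bench, 100 (x) x 46 (y) x 40 high; origin centre of underside, on the bench; x along its length
- square_block: dark steel block fixed to the bench, 64 x 64 x 40 high; origin centre of underside; x and y square to its sides
- long_plate: bright steel plate, loose, 100 (x) x 46 (y) x 12 thick, 0.4 kg; origin centre of underside; lies flat on the bench at the start; either way round is fine
- square_plate: bright steel plate, loose, 64 x 64 x 12 thick, 0.4 kg; origin centre of underside; lies flat on the bench at the start; any quarter turn is fine
- boss: bright steel round boss (solid disc), loose, 52 dia x 25 high, 0.4 kg; origin centre of underside; stands flat on the bench at the start
- scrap_pan: three-sided dark steel scrap pan fixed to the bench, inside 140 (x) x 310 (y), walls 4 thick and 35 high at +x and both y sides, open at its -x side (the side towards the robot); floor level with the bench, no lip; origin centre of the inside on the floor, so the open front is at x = -70 in its frame
- offcut_bar: steel offcut left from the last job, loose, may be absent; origin in the middle of its underside, z up; square bar end, 64 (x) x 28 (y) x 24 high
- offcut_angle: steel offcut left from the last job, loose, may be absent; origin in the middle of its underside, z up; piece of angle iron, 60 (x) x 36 (y), foot 7 thick, upright leg 33 high at +y
- offcut_tee: steel offcut left from the last job, loose, may be absent; origin in the middle of its underside, z up; T-shaped block, head 22 x 56 at -x, stem 24 wide to x = 31, 22 high
- offcut_hex: steel offcut left from the last job, loose, may be absent; origin in the middle of its underside, z up; hexagonal slice, 62 over the corners, 20 high
- mat: black rubber mat fixed to the bench, 100 (x) x 200 (y) x 3 thick; origin centre of underside; the pusher's place
- pusher: wooden hand pusher, loose, 0.35 kg: a base block 60 (x) x 140 (y) x 30 high with an upright grip board on it, 22 (x) x 80 (y), from 30 to 85 above its underside; origin centre of underside, z up; stands on the mat at the start; its long flat faces at x = +-30 do the pushing
- control_box: grey current control box fixed to the bench, 150 x 150 x 60 high; origin centre of underside; the knob's axis stands upright at its middle
- knob (a joint): angle of the knob, rad, 0 to 4.7, growing anticlockwise seen from above; at 0 the pointer looks along the box's +x
- knob_grip (a point): point on the knob's axis, 96 above the bench, in the upright grip bar of the knob: bar 56 long, 16 thick, from 74 to 110 above the bench; its x axis runs along the bar to the pointer end
- knob_pointer (a point): point 40 from the knob's axis on the line of the white pointer (69 above the bench); turns with the knob
- index_mark (a point): point 40 from the knob's axis on the line of the white index mark, on the fixed dark ring round the knob (ring 128 dia, top 63 above the bench; white mark 8 wide, 38 to 62 from the axis)
- flat_bar: bystander: dark flat bar with holes, 200 x 36 x 8; leave it where it is
- stub_shaft: bystander: upright turned steel stub, 36 dia, 78 high; leave it where it is
- tape_measure: bystander: black and yellow tape measure, 44 x 32 x 44 high; leave it where it is
- grinding_disc: bystander: flat grinding disc, 100 dia, 7 thick; leave it where it is
- wrench: bystander: steel wrench lying flat; leave it where it is
- screwdriver: bystander: screwdriver lying flat; leave it where it is
- bracket: bystander: dark L-shaped bracket, 80 x 60, 56 high; leave it where it is
There are look-alikes about, which are no part of the job. Leave any turquoise look-alike of the long_plate alone.

How it is judged:
On the way, in this order (a step that is already met when the one before it is completed fails the run):
1. every offcut is in the scrap pan (x of offcut_bar in the frame of scrap_pan between -0.055 and 0.072 m and y of offcut_bar in the frame of scrap_pan between -0.155 and 0.155 m and height (world z) of each of offcut_bar, offcut_angle, offcut_tee, offcut_hex below 0.05 m and linear speed of each of offcut_bar, offcut_angle, offcut_tee, offcut_hex below 0.03 m/s and x of offcut_angle in the frame of scrap_pan between -0.055 and 0.072 m and y of offcut_angle in the frame of scrap_pan between -0.155 and 0.155 m and x of offcut_tee in the frame of scrap_pan between -0.055 and 0.072 m and y of offcut_tee in the frame of scrap_pan between -0.155 and 0.155 m and x of offcut_hex in the frame of scrap_pan between -0.055 and 0.072 m and y of offcut_hex in the frame of scrap_pan between -0.155 and 0.155 m), for 0.2 s.
2. both plates lie flush on their blocks and the boss on the middle of the square plate (horizontal distance between long_plate and long_block below 0.006 m and z of long_plate in the frame of long_block between 0.037 and 0.044 m and angle between each of long_plate, square_plate, boss's own z axis and vertical below 0.06 rad and linear speed of each of long_plate, square_plate, boss below 0.02 m/s and angle between the x axis of long_plate and the x axis of long_block, either way round below 0.09 rad and horizontal distance between square_plate and square_block below 0.006 m and z of square_plate in the frame of square_block between 0.037 and 0.044 m and (angle between the x axis of square_plate and the x axis of square_block, either way round below 0.09 rad or angle between the x axis of square_plate and the y axis of square_block, either way round below 0.09 rad) and horizontal distance between boss and square_plate below 0.006 m and z of boss in the frame of square_plate between 0.009 and 0.016 m and contact force between the fingers and long_plate below 0.2 N and contact force between the fingers and square_plate below 0.2 N and contact force between the fingers and boss below 0.2 N), for 0.2 s.
3. the knob's pointer is in line with the index mark (horizontal distance between knob_pointer and index_mark below 0.004 m), for 0.2 s.
At the end, for the whole second after the job is handed in: every offcut in the pan, middle 15 mm past the open side; plates flat on blocks, boss flat on square plate, centred within 6 mm, plates square within 0.09 rad; pusher standing within 40 mm of the mat's middle; pointer within 4 mm of the index mark (0.1 rad); all released and at rest (all of step 1 and horizontal distance between long_plate and long_block below 0.006 m and z of long_plate in the frame of long_block between 0.037 and 0.044 m and angle between each of long_plate, square_plate, boss's own z axis and vertical below 0.06 rad and linear speed of each of long_plate, square_plate, boss, pusher below 0.02 m/s and angle between the x axis of long_plate and the x axis of long_block, either way round below 0.09 rad and horizontal distance between square_plate and square_block below 0.006 m and z of square_plate in the frame of square_block between 0.037 and 0.044 m and (angle between the x axis of square_plate and the x axis of square_block, either way round below 0.09 rad or angle between the x axis of square_plate and the y axis of square_block, either way round below 0.09 rad) and horizontal distance between boss and square_plate below 0.006 m and z of boss in the frame of square_plate between 0.009 and 0.016 m and horizontal distance between pusher and mat below 0.04 m and angle between pusher's own z axis and vertical below 0.1 rad and height (world z) of pusher below 0.012 m and horizontal distance between knob_pointer and index_mark below 0.004 m); the robot touches nothing.
It fails at once if the fingers touch an offcut (contact force between the fingers and offcut_bar above 1 N or contact force between the fingers and offcut_angle above 1 N or contact force between the fingers and offcut_tee above 1 N or contact force between the fingers and offcut_hex above 1 N).
It fails at once if a bystander is moved by more than 25 mm (distance of any of flat_bar, stub_shaft, tape_measure, grinding_disc, wrench, screwdriver, bracket from where it was at the start of the episode above 0.025 m).
Of offcut_bar, offcut_angle, offcut_tee, offcut_hex only 2 to 4 are there at a start; the rules pass over those that are not, and their reading is None.
At some moment in a run one of offcut_bar, offcut_angle, offcut_tee, offcut_hex may be knocked a few centimetres aside while the robot is not near it.
Once in a run the grip may slacken for a moment while it holds something.
It also fails if it takes over 184 s, if anything falls off the work surface, if the arm or the gripper's body presses on something with over 40 N, if the wrist force passes 120 N, or if a joint passes its speed limit or range.

## Working session

There is one attempt and no reset: what is moved stays moved. The work goes in short steps, each a Python script; the robot and the scene stay as the last script left them, time stands still between calls to the robot, and variables do not carry over. Pictures are saved under pics/ and viewed, at most 14 in all, crops included, and the job is handed in when it is done.

```bash
mkdir -p pics; ls
python3 - <<'E'
from workcell import bot, hand, kinematics, get_obs, vision
import cv2,numpy as np
for n in("top","side"):
    c=vision.read_camera(n); cv2.imwrite(f"pics/{n}0.png",cv2.cvtColor(c["frame"],cv2.COLOR_RGB2BGR))
    print(n,c["intrinsics"].tolist(),np.round(c["view"],4).tolist())
o=get_obs();print(o["time_s"],o["position"],o["orientation"],o["gripper_width"],bot.tcp_to_tips)
E
```

```text
pics
top [[456.47016448641415, 0.0, 281.162221402179], [0.0, 456.47016448641415, 210.0401657731204], [0.0, 0.0, 1.0]] [[-0.0106, -0.9999, -0.0015, 0.0667], [-0.9792, 0.0107, -0.2027, 0.5089], [0.2027, -0.0007, -0.9792, 1.4475], [0.0, 0.0, 0.0, 1.0]]
side [[382.5327626815102, 0.0, 275.0001515254475], [0.0, 382.5327626815102, 209.9304592631875], [0.0, 0.0, 1.0]] [[0.9799, -0.1992, -0.0088, -0.4804], [-0.1455, -0.6842, -0.7146, 0.1814], [0.1363, 0.7015, -0.6995, 1.3061], [0.0, 0.0, 0.0, 1.0]]
0.1 [0.22573947 0.58240031 0.24767111] [ 1.83869526e-01  9.82950482e-01 -5.74027326e-04 -1.34038027e-04] 0.08534993138041877 0.017
```

View pics/top0.png

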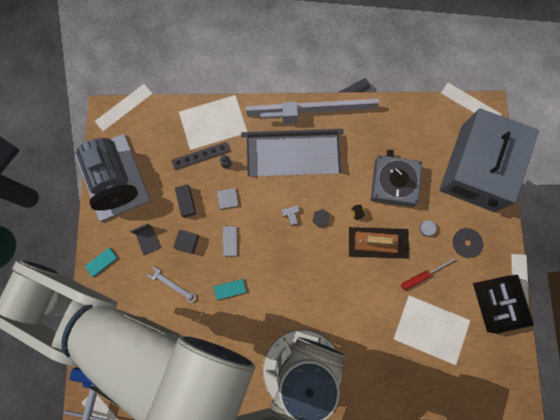

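View pics/side0.png

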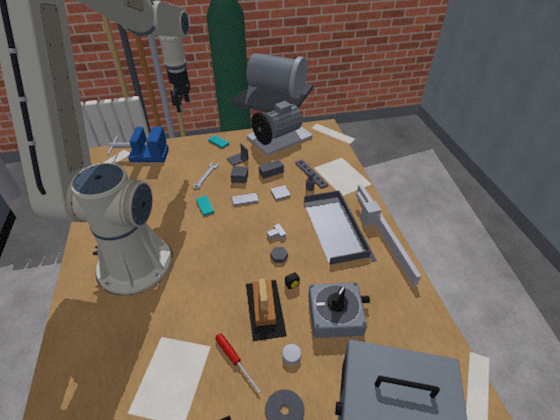

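The top view has +x up and +y to the left. What I can see, with top-view pixels:
- **Offcuts:** the tee is at (291,214) and the hex at (321,217). No bar or angle is visible in front of the pan at (293,155).
- **Pusher:** on its mat at (378,242).
- **Plates:** the bright long plate is at (230,241) and the square plate at (228,198). The turquoise look-alikes at (230,289) and (100,262) are to be left alone.
- **Blocks:** the long block is at (186,200) and the square block at (187,242).
- **Boss and knob:** the boss is at (428,228) and the knob at (398,180).

I'll confirm these in enlarged crops.

```bash
cat > h.py <<'E'
from workcell import bot, hand, kinematics, get_obs, vision, hand_in
import cv2,numpy as np
from scipy.spatial.transform import Rotation as R
def cam(n):
    c=vision.read_camera(n); return c["frame"],np.array(c["intrinsics"]),np.array(c["view"])
def ray(px,K,V,z):
    """pixel(s) -> world xy on plane z"""
    px=np.atleast_2d(np.array(px,float)); d=np.c_[px,np.ones(len(px))]@np.linalg.inv(K).T@V[:3,:3]
    o=-V[:3,:3].T@V[:3,3]; return (o+d*((z-o[2])/d[:,2])[:,None])[:,:2]
def proj(P,K,V):
    p=np.atleast_2d(P)@V[:3,:3].T+V[:3,3]; p=p@K.T; return p[:,:2]/p[:,2:]
def q(yaw):
    """tool down, closing line (tool y) at world angle yaw+90deg, i.e. tool x along yaw"""
    return (R.from_euler('z',yaw)*R.from_euler('x',np.pi)).as_quat()
def grab(n,mask_fn,roi):
    """contours of mask within roi (x0,y0,x1,y1), upsampled x4"""
    f,K,V=cam(n); x0,y0,x1,y1=roi
    g=cv2.resize(f[y0:y1,x0:x1],None,fx=4,fy=4,interpolation=cv2.INTER_CUBIC)
    m=mask_fn(g).astype(np.uint8); cs,_=cv2.findContours(m,cv2.RETR_EXTERNAL,cv2.CHAIN_APPROX_NONE)
    cs=sorted(cs,key=cv2.contourArea,reverse=True)
    return [((c[:,0]+.5)/4-.5+[x0,y0]) for c in cs if len(c)>20],K,V
def st():
    o=get_obs(); return round(o["time_s"],1),np.round(o["position"],4).tolist(),round(o["gripper_width"],4),np.round(o["wrist_force"],1).tolist(),np.round(o["grip_force"],1)
E
python3 - <<'E'
import cv2,numpy as np
t=cv2.imread("pics/top0.png");s=cv2.imread("pics/side0.png")
r=lambda im,a,b,c,d,k:cv2.resize(im[b:d,a:c],None,fx=k,fy=k,interpolation=cv2.INTER_CUBIC)
cv2.imwrite("pics/c1.png",r(t,140,120,340,270,4))
A=r(t,340,140,450,265,4.5);B=r(s,225,200,385,380,3.1)
H=560;A=A[:H];B=B[:H];W=np.zeros((H,800,3),np.uint8);A=A[:,:400];B=B[:,:400];W[:A.shape[0],:A.shape[1]]=A;W[:B.shape[0],400:400+B.shape[1]]=B
A=r(t,340,140,450,265,3.6);B=r(s,225,220,385,380,2.5);W=np.zeros((450,800,3),np.uint8);W[:A.shape[0],:A.shape[1]]=A;W[:B.shape[0],400:400+B.shape[1]]=B
cv2.imwrite("pics/c2.png",W)
E
```

```text
(no output)
```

View pics/c1.png

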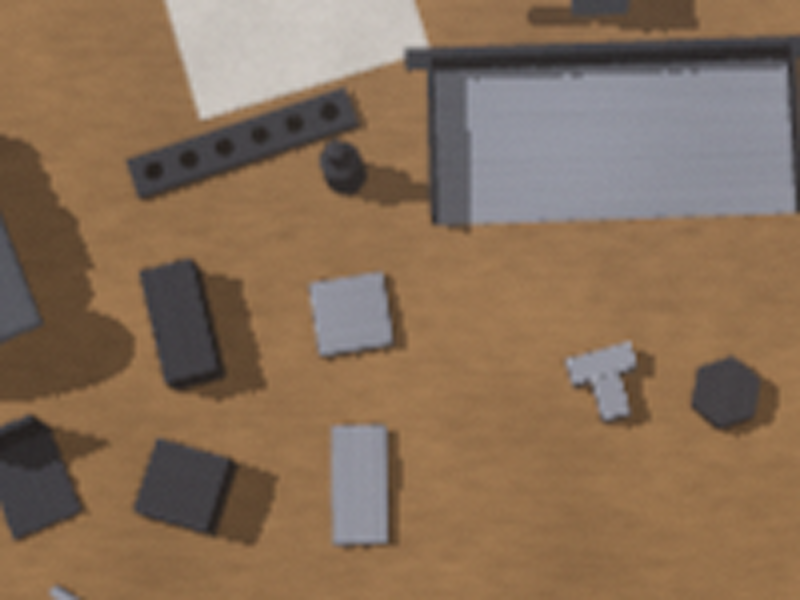

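View pics/c2.png

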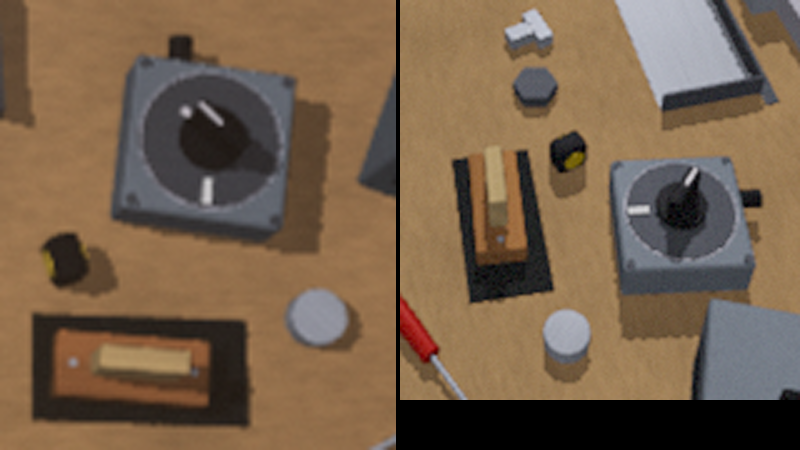

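Confirmed: the two bright plates, the two dark blocks, and only the tee and hex as offcuts. The index mark is at crop (207,190), roughly world -x. The white pointer is at crop (186,112) to (210,112), towards +x+y. Now to measure poses.

```bash
cat >> h.py <<'E'
hsv=lambda g:cv2.cvtColor(g,cv2.COLOR_RGB2HSV)
grey=lambda g:(hsv(g)[...,1]<85)          # steel, not wood/shadow on wood
bright=lambda g:(hsv(g)[...,1]<85)&(hsv(g)[...,2]>105)
black=lambda g:(g.max(2)<45)
def rect(c,K,V,z):
    """min-area rectangle of contour on plane z: centre, long side, short side, yaw of long side"""
    p=ray(c,K,V,z); (x,y),(w,h),a=cv2.minAreaRect((p*1000).astype(np.float32)); a=np.radians(a)
    if w<h: w,h,a=h,w,a+np.pi/2
    return np.array([x,y])/1000,w,h,(a+np.pi/2)%np.pi-np.pi/2
E
python3 - <<'E'
from h import *
T={"long_block":(grey,(168,180,206,222),.02),"square_block":(grey,(170,226,203,257),.02),"square_plate":(bright,(214,185,243,213),.006),
"long_plate":(bright,(218,222,243,260),.006),"boss":(bright,(416,216,441,240),.0125),"tee":(bright,(278,203,303,229),.011),"hex":(grey,(311,207,336,232),.01),
"pan":(grey,(238,125,348,184),0.0),"box":(grey,(365,150,428,208),.03)}
for k,(m,r,z) in T.items():
    cs,K,V=grab("top",m,r); c,w,h,a=rect(cs[0],K,V,z); print(k,c.round(4),round(w,1),round(h,1),"yaw",round(a,3),"n",len(cs))
wood=lambda g:(hsv(g)[...,1]>85)
cs,K,V=grab("top",lambda g:(g.max(2)<60),(343,222,414,263)); print("mat",rect(cs[0],K,V,.003))
cs,K,V=grab("top",lambda g:(g[...,0]>75)&(hsv(g)[...,1]>85),(351,230,405,256)); print("pusher base",[rect(c,K,V,.03) for c in cs[:2]])
cs,K,V=grab("top",lambda g:(g[...,0]>170),(360,232,400,252)); print("grip",[rect(c,K,V,.085) for c in cs[:2]])
cs,K,V=grab("top",lambda g:(g.min(2)>150),(375,160,420,200))
for c in cs: print("white",c.mean(0),[np.round(rect(c,K,V,z)[0],4).tolist() for z in(.063,.069,.11)],rect(c,K,V,.063)[1:])
print("cam",-V[:3,:3].T@V[:3,3])
f,K,V=cam("side"); p=ray([[0,0]],K,V,0)
for n in("top",): 
    f,K,V=cam(n); print("pan front corners", ray([[247.5,176],[340,174]],K,V,0))
E
```

```text
long_block [0.5527 0.3859] 109.4 50.0 yaw 0.263 n 1
square_block [0.4144 0.3781] 71.4 66.0 yaw 1.284 n 1
square_plate [0.5633 0.2449] 68.4 66.7 yaw 0.15 n 1
long_plate [0.4167 0.2353] 103.0 48.8 yaw 0.016 n 1
boss [ 0.4534 -0.4273] 60.5 52.6 yaw 1.56 n 1
tee [0.4999 0.0272] 61.6 61.1 yaw 0.264 n 1
hex [ 0.4909 -0.0728] 62.2 54.8 yaw -0.225 n 1
pan [0.7284 0.0304] 373.5 187.9 yaw 1.518 n 1
box [ 0.6232 -0.3303] 189.9 161.8 yaw -0.162 n 1
mat (array([ 0.40598972, -0.26305536]), 197.77420043945312, 97.08849334716797, np.float64(1.526709825477507))
pusher base [(array([ 0.40497125, -0.24905963]), 143.2275390625, 62.7496223449707, np.float64(1.4773219025361506))]
grip [(array([ 0.4043768 , -0.24943469]), 73.78404998779297, 15.168537139892578, np.float64(1.4637802610253159))]
white [397.13306452 192.60887097] [[0.5621, -0.32], [0.5607, -0.3184], [0.5506, -0.3077]] (23.07442855834961, 7.373977184295654, np.float64(-0.06246284547115444))
white [398.2625  171.09375] [[0.635, -0.3287], [0.6333, -0.327], [0.6212, -0.316]] (21.54810333251953, 1.8411551713943481, np.float64(0.7274031701290653))
cam [0.20560977 0.06232651 1.52074179]
pan front corners [[ 0.64182549  0.17627896]
 [ 0.64547932 -0.14357335]]
```

```bash
cat >> h.py <<'E'
def boxpose(c,K,V,Lx,Ly,h,yaw):
    """pose of a box (height h, on z=0 plane offset 0) from silhouette: far edges lie at z=h, near at z=0; edges fitted with cv2.fitLine"""
    C=(-V[:3,:3].T@V[:3,3])[:2]
    for _ in range(3):
        M=np.array([[np.cos(yaw),-np.sin(yaw)],[np.sin(yaw),np.cos(yaw)]]); cen=[];ang=[];ext=[]
        for ax,L,Lo in((0,Lx,Ly),(1,Ly,Lx)):
            e={}
            for s in(1,-1):
                p0=ray(c,K,V,h)@M; far=np.sign(p0.mean(0)[ax]-(C@M)[ax])==s
                p=ray(c,K,V,h if far else 0)@M; o=p[:,1-ax]; mid=(o.max()+o.min())/2
                k=(abs(o-mid)<.3*Lo)&(s*(p[:,ax]-p[:,ax].mean())>L*.25); k=p[k]
                vx,vy,x0,y0=cv2.fitLine(k.astype(np.float32),cv2.DIST_HUBER,0,1e-4,1e-4).ravel()
                d=np.array([vx,vy]); d=d*np.sign(d[1-ax]); t=np.arctan2(d[1],d[0]) if ax==0 else np.arctan2(d[1],d[0])
                ang.append((t-(np.pi/2 if ax==0 else 0),Lo*(2 if far else 1))); e[s]=[x0,y0][ax]
            cen.append((e[1]+e[-1])/2); ext.append(e[1]-e[-1])
        a=np.array(ang); yaw+=np.average(a[:,0],weights=a[:,1])
    return (M@np.array(cen)).round(4),round(yaw,4),np.round(ext,4),a[:,0].round(3)
def yawq(yaw,xy):
    """orientation with yaw mod pi chosen so joint 6 is near 0"""
    ref=np.arctan2(xy[1],xy[0])+np.pi/2; return q(ref+(yaw-ref+np.pi/2)%np.pi-np.pi/2)
E
cat > meas.py <<'E'
from h import *
B={"long_block":(grey,(168,180,206,222),.1,.046,.04,.22),"square_block":(grey,(170,226,203,257),.064,.064,.04,-.25),
"square_plate":(bright,(214,185,243,213),.064,.064,.012,.13),"long_plate":(bright,(218,222,243,260),.1,.046,.012,0.01)}
for k,(m,r,*a) in B.items():
    cs,K,V=grab("top",m,r); print(k,*boxpose(cs[0],K,V,*a))
E
python3 - <<'E'
exec(open("meas.py").read())
P=np.array([.4045,-.249]);Y=-.094
hand.move_gripper(.06,60)
Q=yawq(Y+np.pi/2,P)
bot.reach([*P,.20],Q); bot.servo_line([*P,.065],velocity=.2)
hand.move_gripper(.0,80); print(st())
E
```

```text
long_block [0.5523 0.3854] 0.2538 [0.0961 0.0424] [ 0.016 -0.036 -0.002  0.007]
square_block [0.4141 0.3781] -0.2885 [0.0614 0.06  ] [-0.001  0.013  0.    -0.014]
square_plate [0.5642 0.2452] 0.1614 [0.0615 0.0638] [ 0.002 -0.027 -0.     0.023]
long_plate [0.4171 0.2358] 0.0062 [0.099  0.0464] [-0.002 -0.044  0.009  0.003]
(5.7, [0.4047, -0.2492, 0.0658], 0.021, [-1.6, 1.1, 7.6], np.float64(77.9))
```

Run:
```python
from h import *
p=get_obs()["position"]
bot.servo_line([p[0],p[1],.12],velocity=.2)
s=[.395,.045]; Q=yawq(np.pi/2,s)
bot.servo_line([*s,.12],ori=Q,velocity=.25); print(st())
f,K,V=cam("side"); cv2.imwrite("pics/s1.png",f[...,::-1])
f,K,V=cam("top"); cv2.imwrite("pics/t1.png",f[...,::-1])
cv2.imwrite("pics/a1.png",np.vstack([cv2.resize(f[120:280,170:440],(780,300))[...,::-1],cv2.resize(cv2.imread("pics/s1.png")[170:330,190:420],(780,300))]))
```

```text
(7.4, [0.3947, 0.0445, 0.1197], 0.0213, [0.6, -0.7, -4.2], np.float64(78.6))
```

View pics/a1.png

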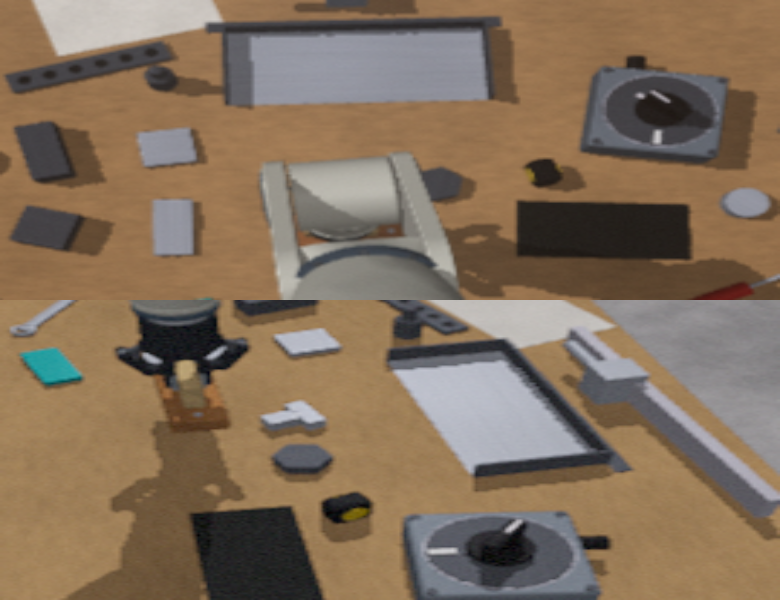

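The pusher is held level above its start point. The tee is at combined-crop (293,416), the hex at (302,459), and both are clear to sweep.

Run:
```python
from h import *
bot.servo_line([.395,.045,.0642],velocity=.12)
bot.servo_line([.648,.045,.0642],velocity=.13); print(st())
bot.servo_line([.40,.045,.066],velocity=.3)
f,K,V=cam("side"); cv2.imwrite("pics/s2.png",f[...,::-1])
g=f[170:330,190:420]; cv2.imwrite("pics/a2.png",cv2.resize(g,None,fx=3,fy=3)[...,::-1]); print(st())
```

```text
(10.2, [0.6478, 0.045, 0.0643], 0.021, [-0.1, -0.1, -4.7], np.float64(78.9))
(11.3, [0.4027, 0.0452, 0.0665], 0.0211, [0.5, 0.7, -3.0], np.float64(78.9))
```

View pics/a2.png

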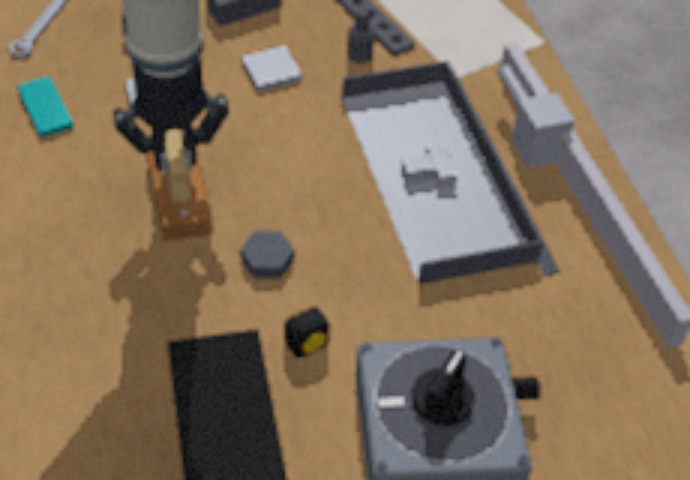

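The tee is now in the pan at crop (425,175). The hex is still at crop (267,253), and I'll measure it before pushing.

Run:
```python
from h import *
cs,K,V=grab("side",grey,(266,243,294,266)); h=rect(cs[0],K,V,.01); print("hex",h, "tee~",ray([[332,229]],K,V,.011))
y=float(np.clip(h[0][1]+.012,-.062,0))
print(y)
bot.servo_line([.385,.045,.085],velocity=.2)
bot.servo_line([.385,y,.085],velocity=.25); bot.servo_line([.395,y,.0642],velocity=.12)
bot.servo_line([.648,y,.0642],velocity=.13); print(st())
bot.servo_line([.42,y,.067],velocity=.3)
f,K,V=cam("side"); cv2.imwrite("pics/a3.png",cv2.resize(f[170:330,190:420],None,fx=3,fy=3)[...,::-1]); print(st())
```

```text
hex (array([ 0.48853763, -0.07123055]), 71.44975280761719, 62.16233444213867, np.float64(1.3628380667538789)) tee~ [[0.70306539 0.00240266]]
-0.059230545043945315
(14.6, [0.6479, -0.0593, 0.0644], 0.0214, [0.8, -1.2, -3.7], np.float64(80.9))
(15.6, [0.4227, -0.0595, 0.0676], 0.0208, [0.6, 0.0, -4.1], np.float64(80.9))
```

View pics/a3.png

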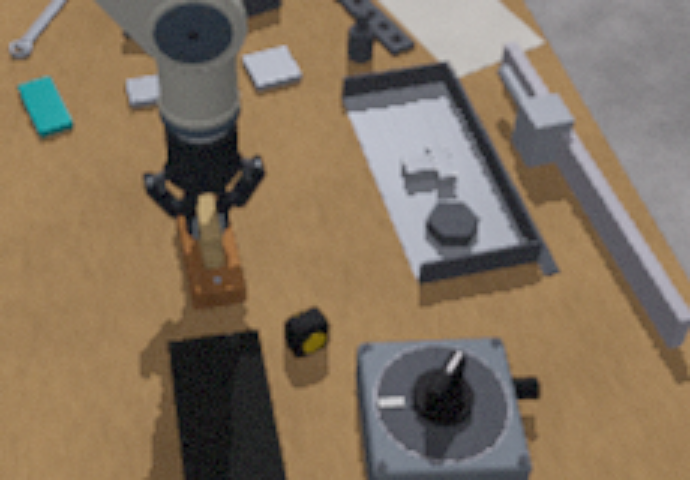

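Both offcuts are well inside the pan: the hex is at crop (452,225), the tee at (425,175). Next I put the pusher back and square up the long plate.

Run:
```python
from h import *
M=[.406,-.260]
bot.servo_line([.41,-.06,.11],velocity=.25)
bot.servo_line([*M,.11],ori=yawq(-.05+np.pi/2,M),velocity=.25)
bot.servo_line([*M,.0672],velocity=.1); print(st())
hand.move_gripper(.06); bot.servo_line([*M,.2],velocity=.25)
# long plate
P=[.4171,.2358];Y=.0062
Q=yawq(Y,P); hand.move_gripper(.085,60)
bot.reach([*P,.15],Q)
f,K,V=cam("side"); cv2.imwrite("pics/s4.png",f[...,::-1])
cs,K,V=grab("top",lambda g:(g[...,0]>75)&(hsv(g)[...,1]>85),(351,230,405,256)); print("pusher base",rect(cs[0],K,V,.03))
cs,K,V=grab("top",lambda g:(g[...,0]>170),(355,228,405,254)); print("grip",rect(cs[0],K,V,.085)[0])
print(st())
```

```text
(17.4, [0.4061, -0.2594, 0.0671], 0.0211, [0.5, 0.2, -4.1], np.float64(81.1))
pusher base (array([ 0.40890625, -0.2595282 ]), 142.5431671142578, 62.40515899658203, np.float64(1.5221291884025705))
grip [ 0.40834042 -0.26058682]
(20.9, [0.4175, 0.2351, 0.1501], 0.0852, [-0.4, -0.8, 0.8], np.float64(0.0))
```

```bash
cat >> h.py <<'E'
def pick(P,Y,z,squeeze=False,op=.085,F=60):
    """grasp at P closing across yaw Y; squeeze: centre first with a light grip turned a quarter"""
    hand.move_gripper(op,F)
    for y,last in(((Y+np.pi/2,False),(Y,True)) if squeeze else ((Y,True),)):
        Q=yawq(y,P); bot.reach([*P,z+.05],Q); bot.servo_line([*P,z],velocity=.12)
        hand.move_gripper(0,F if last else 25)
        if not last: hand.move_gripper(op); bot.servo_line([*P,z+.05],velocity=.2)
    o=get_obs(); print("gripped",st()); return o["position"]
def place(D,Y,zt,zup,op):
    """carry to D at height zup, lower tcp to zt, release, rise"""
    o=get_obs()["position"]; bot.servo_line([o[0],o[1],zup],velocity=.15); print("up",st())
    bot.servo_line([*D,zup],ori=yawq(Y,D),velocity=.2); bot.servo_line([*D,zt+.006],velocity=.1); print("over",st())
    bot.servo_line([*D,zt],velocity=.03); bot.dwell(.2); print("down",st())
    hand.move_gripper(op); bot.servo_line([*D,zt+.08],velocity=.15); print(st())
E
python3 - <<'E'
from h import *
pick([.4171,.2358],.0062,.0195)
place([.5523,.3854],.2538,.0605,.09,.07)
bot.reach([.45,.05,.25],yawq(0,[.45,.05]))
ims=[cam("top")[0],cam("side")[0]]
a=cv2.resize(ims[0][180:265,165:255],(400,378),interpolation=cv2.INTER_CUBIC);b=cv2.resize(ims[1][150:225,200:300],(400,300),interpolation=cv2.INTER_CUBIC)
W=np.zeros((378,800,3),np.uint8);W[:,:400]=a;W[:300,400:]=b;cv2.imwrite("pics/a5.png",W[...,::-1])
E
```

```text
gripped (22.6, [0.4174, 0.2359, 0.0205], 0.0436, [-2.1, -1.9, 12.4], np.float64(59.3))
up (23.2, [0.417, 0.2357, 0.0896], 0.0438, [0.6, -0.1, -3.7], np.float64(61.7))
over (24.7, [0.5516, 0.3847, 0.0656], 0.0443, [0.5, 0.7, -4.8], np.float64(61.7))
down (25.3, [0.5525, 0.3855, 0.0607], 0.044, [0.2, 0.5, -2.8], np.float64(61.9))
(26.3, [0.5519, 0.3851, 0.14], 0.0698, [-0.5, 0.3, -0.0], np.float64(0.0))
```

View pics/a5.png

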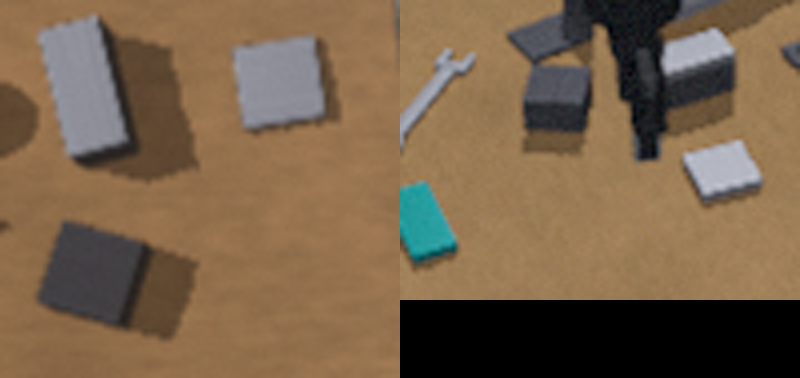

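The long plate lies flush-looking on its block at crop (85,90). I'll check it numerically, then do the square plate.

Run:
```python
from h import *
roi=(168,178,206,222)
cs,K,V=grab("top",grey,roi); print("stack",boxpose(cs[0],K,V,.1,.046,.052,.24))
cs,K,V=grab("top",bright,roi); print("plate",rect(cs[0],K,V,.046))
cs,K,V=grab("top",grey,(170,226,203,257)); print("sqblock",boxpose(cs[0],K,V,.064,.064,.04,-.28))
p=[.564,.245]
pick(p,.155,.0195,squeeze=True)
place([.4141,.3781],-.2885,.0605,.09,.08)
bot.reach([.45,-.2,.25],yawq(0,[.45,-.2]))
roi=(168,222,206,257)
cs,K,V=grab("top",grey,roi); print("stack",boxpose(cs[0],K,V,.064,.064,.052,-.28))
cs,K,V=grab("top",bright,roi); print("plate",rect(cs[0],K,V,.046))
ims=[cam("top")[0],cam("side")[0]]
a=cv2.resize(ims[0][180:265,165:255],(400,378),interpolation=cv2.INTER_CUBIC);b=cv2.resize(ims[1][150:225,200:300],(400,300),interpolation=cv2.INTER_CUBIC)
W=np.zeros((378,800,3),np.uint8);W[:,:400]=a;W[:300,400:]=b;cv2.imwrite("pics/a6.png",W[...,::-1])
```

```text
stack (array([0.5526, 0.3867]), np.float64(0.2613), array([0.0979, 0.0453], dtype=float32), array([-0.007, -0.014,  0.007,  0.   ]))
plate (array([0.5525119 , 0.38670178]), 103.16560363769531, 48.5141487121582, np.float64(0.2690022731519186))
sqblock (array([0.4141, 0.3781]), np.float64(-0.2882), array([0.0615, 0.0599], dtype=float32), array([-0.001,  0.017,  0.   , -0.016]))
gripped (33.8, [0.5647, 0.2452, 0.0213], 0.0613, [-2.6, -1.8, 10.7], np.float64(62.2))
up (34.4, [0.5643, 0.245, 0.0896], 0.0602, [-0.6, 0.5, -4.1], np.float64(65.7))
over (35.9, [0.4141, 0.3774, 0.0659], 0.0605, [-0.1, 0.2, -3.5], np.float64(65.8))
down (36.5, [0.4149, 0.3785, 0.0615], 0.0602, [1.2, -1.1, 6.1], np.float64(67.9))
(37.5, [0.4138, 0.3778, 0.14], 0.0803, [-0.3, -0.2, -0.0], np.float64(0.0))
stack (array([0.4159, 0.3799]), np.float64(-0.2869), array([0.0641, 0.0649], dtype=float32), array([-0.004,  0.   ,  0.001, -0.001]))
plate (array([0.4159021 , 0.38143054]), 67.87541198730469, 66.48866271972656, np.float64(-0.29375665508982785))
```

View pics/a6.png

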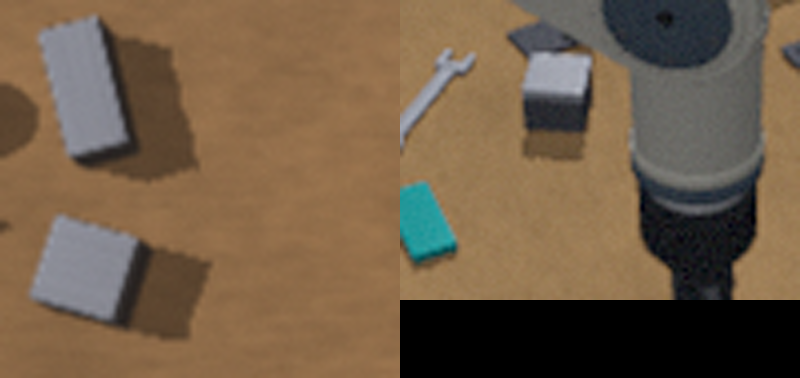

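```bash
cat > m2.py <<'E'
from h import *
def con(f,m,roi):
    x0,y0,x1,y1=roi; g=cv2.resize(f[y0:y1,x0:x1],None,fx=4,fy=4,interpolation=cv2.INTER_CUBIC)
    cs,_=cv2.findContours(m(g).astype(np.uint8),cv2.RETR_EXTERNAL,cv2.CHAIN_APPROX_NONE); c=max(cs,key=cv2.contourArea); return (c[:,0]+.5)/4-.5+[x0,y0]
def cmp():
    for n in("top","side"):
        f,K,V=cam(n); f0=cv2.imread(f"pics/{n}0.png")[...,::-1].copy()
        for nm,L,W,y,P in(("sq",.064,.064,-.287,(.4145,.379)),("long",.1,.046,.258,(.5525,.386))):
            u,v=proj([[*P,.025]],K,V)[0].astype(int); roi=(u-19,v-20,u+19,v+20)
            dark=lambda g:(hsv(g)[...,1]<85)
            for tag,im,h in(("block0",f0,.04),("stack",f,.052)):
                c=con(im,dark,roi); print(n,nm,tag,*boxpose(c,K,V,L,W,h,y)[:3])
            c=con(f,bright,roi); r=rect(c,K,V,.046); print(n,nm,"plate",r[0].round(4),np.round(r[1:],3))
E
python3 - <<'E'
from m2 import *
P=[.4534,-.4273]
bot.reach([*P,.12],yawq(0,P))
cmp()
pick(P,0,.0235,squeeze=True); 
o=get_obs()["position"]; bot.servo_line([o[0],o[1],.1],velocity=.15); print(st())
E
```

```text
top sq block0 [0.4141 0.378 ] -0.2843 [0.0614 0.06  ]
top sq stack [0.4159 0.3798] -0.2829 [0.0642 0.0651]
top sq plate [0.4161 0.3818] [67.74  65.704 -0.294]
top long block0 [0.5522 0.3854] 0.2596 [0.0962 0.0424]
top long stack [0.5525 0.3867] 0.2578 [0.0979 0.0449]
top long plate [0.5521 0.3873] [103.36   48.421   0.254]
side sq block0 [0.4156 0.4105] 0.9447 [0.0548 0.1076]
side sq stack [0.4146 0.392 ] -0.1664 [0.1536 0.203 ]
side sq plate [0.4065 0.3713] [270.71  166.247   1.403]
side long block0 [0.5505 0.386 ] 0.0984 [0.0941 0.0418]
side long stack [0.5289 0.3541] -0.0141 [0.1308 0.1163]
side long plate [0.5344 0.3449] [213.572 142.525   1.414]
gripped (46.8, [0.4539, -0.4276, 0.0248], 0.0499, [-1.8, 2.3, 7.4], np.float64(61.3))
(47.4, [0.4534, -0.4272, 0.0994], 0.0498, [-0.5, 0.4, -4.7], np.float64(62.8))
```

Run:
```python
from m2 import *
D=[.4141,.3781]
place(D,-.2885,.0765,.14,.075)
o=get_obs()["position"]; bot.reach([.45,-.2,.25],yawq(0,[.45,-.2]))
t,K,V=cam("top");s,_,Vs=cam("side")
u,v=proj([[.415,.379,.05]],K,V)[0].astype(int);Ks=_;u2,v2=proj([[.47,.38,.04]],Ks,Vs)[0].astype(int)
a=cv2.resize(t[v-22:v+23,u-22:u+23],(400,400),interpolation=cv2.INTER_CUBIC);b=cv2.resize(s[v2-32:v2+33,u2-32:u2+33],(400,400),interpolation=cv2.INTER_CUBIC)
cv2.imwrite("pics/a7.png",np.hstack([a,b])[...,::-1])
```

```text
up (47.8, [0.4532, -0.427, 0.1393], 0.0497, [0.9, -0.7, -4.4], np.float64(62.9))
over (52.7, [0.4143, 0.3783, 0.0827], 0.0497, [1.1, 0.5, -2.8], np.float64(62.8))
down (53.3, [0.4145, 0.3784, 0.0768], 0.0498, [0.6, 1.0, -0.0], np.float64(63.1))
(54.3, [0.4137, 0.3778, 0.156], 0.0749, [-0.8, -0.2, -0.2], np.float64(0.0))
```

View pics/a7.png

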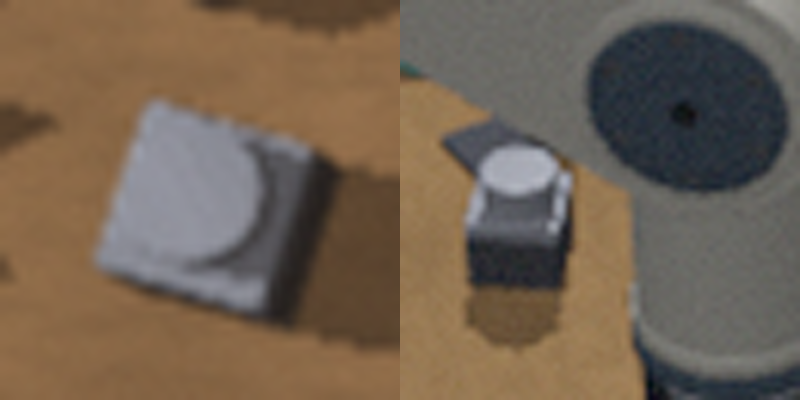

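The boss sits centred on the square plate: the side view has it at crop 520 against plate edges at 470 and 572, and the top view agrees once parallax is allowed for. On to the knob.

```bash
cat >> h.py <<'E'
def whites():
    f,K,V=cam("top"); cs,K,V=grab("top",lambda g:(g.min(2)>140)&(hsv(g)[...,1]<60),(372,158,424,204))
    return [(c.mean(0).round(1),rect(c,K,V,.063)[0].round(4),rect(c,K,V,.069)[0].round(4),rect(c,K,V,.11)[0].round(4),np.round(rect(c,K,V,.069)[1:],3)) for c in cs],K,V
E
python3 - <<'E'
from h import *
w,K,V=whites()
for x in w: print(*x)
print("axis from screws",ray([[398.3,179.2]],K,V,.06), "dot",ray([[391.7,171.1]],K,V,.069))
cs,K,V=grab("side",lambda g:(g.min(2)>140)&(hsv(g)[...,1]<60),(310,285,365,335))
for c in cs: print("side",c.mean(0),rect(c,K,V,.063)[0],rect(c,K,V,.069)[0],rect(c,K,V,.11)[0],np.round(rect(c,K,V,.069)[1:],3))
A=[.612,-.3231]
hand.move_gripper(.05,50)
bot.reach([*A,.2],yawq(.70,A)); bot.servo_line([*A,.099],velocity=.12)
hand.move_gripper(0,50); print(st())
E
```

```text
[407.5 183.3] [ 0.5905 -0.3519] [ 0.5889 -0.3502] [ 0.578  -0.3385] [131.212  91.32    1.125]
[379.7 183.3] [ 0.5871 -0.2623] [ 0.5855 -0.261 ] [ 0.5748 -0.2519] [127.929  23.766  -0.364]
[378.  172.2] [ 0.6314 -0.2617] [ 0.6297 -0.2604] [ 0.6177 -0.2513] [63.253  5.404 -0.45 ]
[385.9 165.3] [ 0.6558 -0.2879] [ 0.6539 -0.2865] [ 0.6413 -0.2766] [21.513 12.024  1.512]
[384.1 161.7] [ 0.6681 -0.284 ] [ 0.6662 -0.2826] [ 0.6532 -0.2728] [9.41  5.503 0.315]
[387.1 170.2] [ 0.6386 -0.2917] [ 0.6368 -0.2902] [ 0.6246 -0.2803] [18.944  3.879 -0.363]
axis from screws [[ 0.60811905 -0.32789164]] dot [[ 0.63358701 -0.30541954]]
side [317.83683206 302.72232824] [ 0.55808386 -0.31270575] [ 0.55661438 -0.31624146] [ 0.54657251 -0.34040189] [30.508 22.028 -0.292]
side [341.11652542 289.82415254] [ 0.63501874 -0.28640887] [ 0.63307617 -0.29010626] [ 0.61980219 -0.31537149] [27.491  5.926  0.807]
side [359.625 306.875] [ 0.66878552 -0.35249927] [ 0.66663544 -0.35579031] [ 0.65194287 -0.37827902] [8.468 2.835 1.213]
(59.3, [0.6123, -0.3234, 0.0999], 0.0154, [-1.1, 0.1, 6.4], np.float64(51.4))
```

Run:
```python
from h import *
A=get_obs()["position"]; A=[.612,-.3231,A[2]]
for y in np.arange(.70,2.95,.25)[1:]:
    bot.reach(A,q(y)); o=get_obs(); print(round(y,2),np.round(o["wrist_force"],1),np.round(o["ft_torque"],2),round(o["gripper_width"],4),round(o["joint_pos"][5],2),round(o["time_s"],1))
```

```text
0.95 [-5.1  3.9  4.7] [0.62 0.71 0.  ] 0.0154 0.14 59.6
1.2 [-8.4  6.8  8.2] [ 1.02  1.48 -0.06] 0.0151 -0.11 60.0
1.45 [-13.4   7.7  12.9] [ 1.16  2.24 -0.08] 0.0151 -0.36 60.4
1.7 [-18.9   6.5  16.6] [ 1.09  3.04 -0.06] 0.0153 -0.61 60.7
1.95 [-24.5   5.9  19.6] [ 0.77  3.86 -0.03] 0.0152 -0.86 61.0
2.2 [-28.6   3.1  21.7] [ 0.29  4.63 -0.08] 0.0152 -1.11 61.4
2.45 [-32.7  -1.3  22.6] [-0.38  5.29 -0.08] 0.0152 -1.36 61.8
2.7 [-36.7  -7.2  23.9] [-1.2   5.79 -0.02] 0.0148 -1.61 62.1
```

The knob turns, but the side force shows my axis is a few mm off. I'll release, look and re-grip.

Run:
```python
from h import *
hand.move_gripper(.05); p=get_obs()["position"]; bot.servo_line([p[0],p[1],.2],velocity=.2)
bot.reach([.45,.1,.3],yawq(0,[.45,.1]))
w,K,V=whites()
for x in w: print(*x)
t=cam("top")[0]; s=cam("side")[0]
cv2.imwrite("pics/a8.png",np.hstack([cv2.resize(t[155:207,370:426],(431,400),interpolation=cv2.INTER_CUBIC),cv2.resize(s[280:342,308:364],(361,400),interpolation=cv2.INTER_CUBIC)])[...,::-1])
```

```text
[397.1 192.7] [ 0.5617 -0.32  ] [ 0.5603 -0.3184] [ 0.5503 -0.3076] [23.82   7.347 -0.062]
[395.  186.2] [ 0.5833 -0.3149] [ 0.5817 -0.3133] [ 0.5711 -0.3027] [ 8.836  5.064 -0.501]
[399.4 180. ] [ 0.6044 -0.3307] [ 0.6028 -0.3291] [ 0.5916 -0.3181] [12.341  3.135 -0.403]
```

View pics/a8.png

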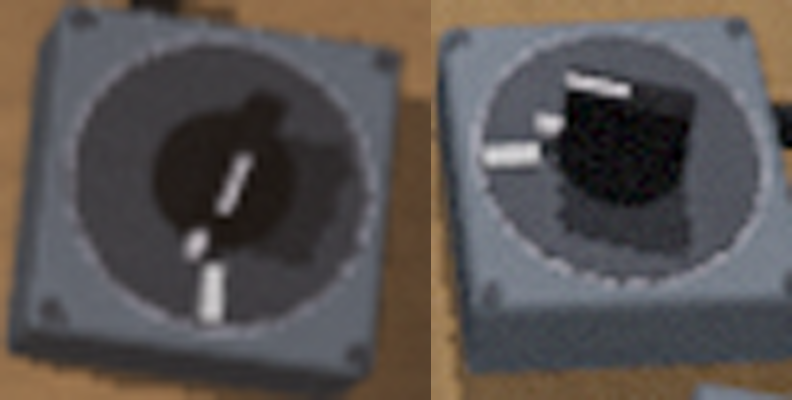

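After release the pointer dot is at crop (196,243) and the index mark at (212,292). The ring centre is at (220,184), so the axis is near (0.609,-0.326), with the pointer at 2.70 rad and the index at about 3.04. I'll re-grip there.

```bash
cat > turn.py <<'E'
from h import *
A=np.array([.6093,-.3263])
def turn(a0,a1):
    n=np.arctan2(A[1],A[0])+np.pi/2; sh=np.round((n-(a0+a1)/2)/np.pi)*np.pi
    hand.move_gripper(.05,50); bot.reach([*A,.2],q(a0+sh)); bot.servo_line([*A,.099],velocity=.12); hand.move_gripper(0,50); print(st())
    for y in np.linspace(a0,a1,3)[1:]: bot.reach([*A,.099],q(y+sh))
    bot.dwell(.3); print(st()); hand.move_gripper(.05); bot.servo_line([*A,.2],velocity=.2); bot.reach([.45,.1,.3],yawq(0,[.45,.1]))
def look(name):
    w,K,V=whites()
    for x in w: print(*x)
    for i,z in((1,2),(2,3)): d=w[i][z]-A; print("pointer",np.arctan2(d[1],d[0]),np.hypot(*d))
    d=w[0][1]-A; print("index",np.arctan2(d[1],d[0]),np.hypot(*d))
    t=cam("top")[0]; s=cam("side")[0]
    cv2.imwrite(name,np.hstack([cv2.resize(t[155:207,370:426],(431,400),interpolation=cv2.INTER_CUBIC),cv2.resize(s[280:342,308:364],(361,400),interpolation=cv2.INTER_CUBIC)])[...,::-1]); print(st())
E
python3 - <<'E'
from turn import *
turn(2.705,3.04); look("pics/a9.png")
E
```

```text
(69.1, [0.6094, -0.3274, 0.1001], 0.0151, [-3.1, -4.5, 4.3], np.float64(51.1))
(70.0, [0.6095, -0.327, 0.1001], 0.0152, [-3.0, -2.0, 6.5], np.float64(51.4))
[397.5 191.2] [ 0.567  -0.3215] [ 0.5655 -0.3199] [ 0.5554 -0.3091] [34.812  8.592 -0.19 ]
[401.8 178.7] [ 0.6091 -0.3386] [ 0.6075 -0.337 ] [ 0.5961 -0.3257] [22.296  2.469 -0.064]
pointer -1.7374601545652315 0.010850345616615195Traceback (most recent call last):
  File "<stdin>", line 2, in <module>
  File "turn.py", line 11, in look
    for i,z in((1,2),(2,3)): d=w[i][z]-A; print("pointer",np.arctan2(d[1],d[0]),np.hypot(*d))
                               ~^^^
IndexError: list index out of range
```

Run:
```python
from h import *
t=cam("top")[0]; s=cam("side")[0]
cv2.imwrite("pics/a9.png",np.hstack([cv2.resize(t[155:207,370:426],(431,400),interpolation=cv2.INTER_CUBIC),cv2.resize(s[280:342,308:364],(361,400),interpolation=cv2.INTER_CUBIC)])[...,::-1])
```

```text
(no output)
```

View pics/a9.png

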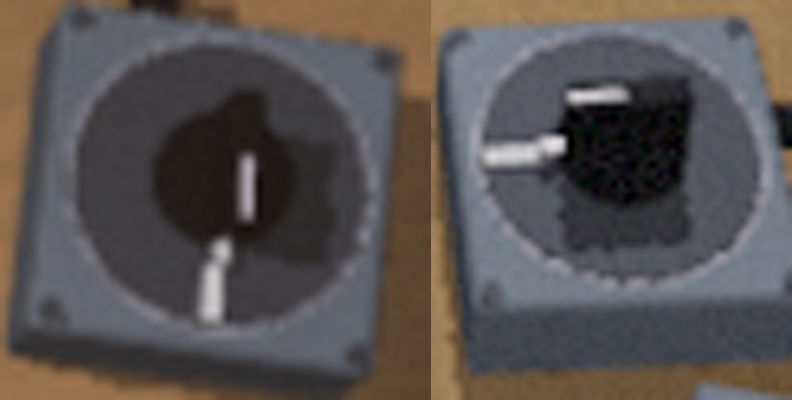

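The pointer is nearly in line: the dot is at crop (222,250), while the mark's line passes x≈218 at that height after parallax, so it is about 0.05 rad too far. I'll trim it back for margin.

Run:
```python
from turn import *
turn(3.04,2.995)
t=cam("top")[0]; s=cam("side")[0]; print(st())
cv2.imwrite("pics/t10.png",t[...,::-1])
cv2.imwrite("pics/a10.png",np.hstack([cv2.resize(t[155:207,370:426],(431,400),interpolation=cv2.INTER_CUBIC),cv2.resize(s[280:342,308:364],(361,400),interpolation=cv2.INTER_CUBIC)])[...,::-1])
bot.reach([.226,.583,.25],yawq(0,[.226,.583]))
t=cam("top")[0]; s=cam("side")[0]
a=cv2.resize(t[120:270,160:440],(800,300));b=cv2.resize(s[130:330,190:400],(400,300));c=cv2.resize(s[150:200,230:300],(400,300))
cv2.imwrite("pics/a11.png",np.vstack([a,np.hstack([b,c])])[...,::-1])
```

```text
(77.2, [0.6096, -0.3271, 0.1], 0.0148, [-1.5, -3.3, 6.0], np.float64(51.1))
(78.0, [0.6097, -0.3271, 0.1], 0.015, [-1.3, -3.8, 6.4], np.float64(51.2))
(81.4, [0.4502, 0.0998, 0.2998], 0.0503, [-0.1, 0.5, -0.6], np.float64(0.0))
```

View pics/a10.png

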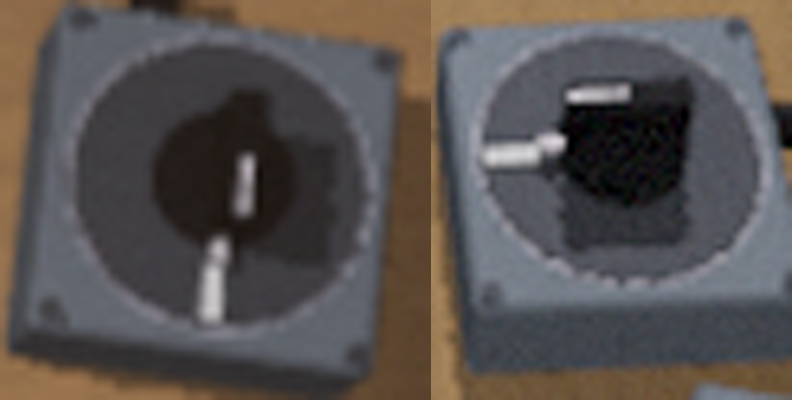

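View pics/a11.png

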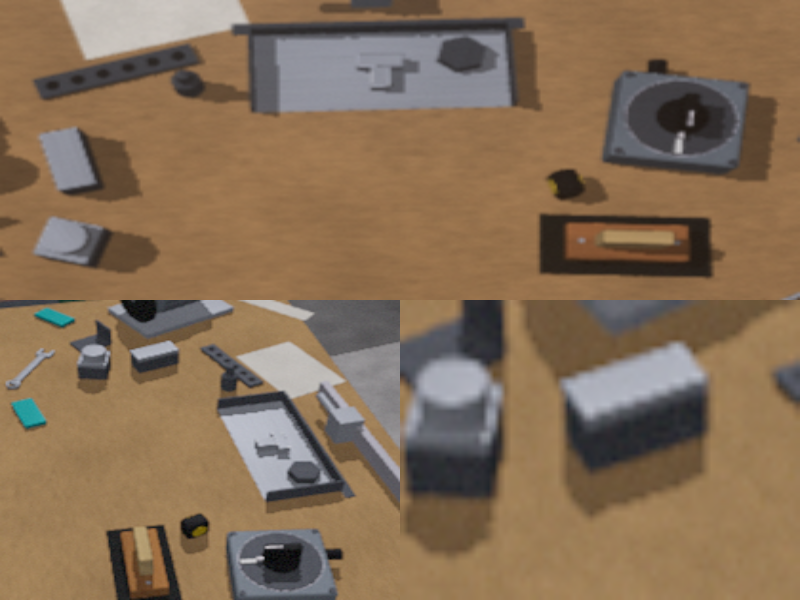

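The dot now lies on the mark's line (crop (219,248) against about 218). The last view shows both offcuts in the pan, both plates flush, the boss centred and the pusher standing on its mat. Handing in.

```bash
python3 -c "
from h import *
print(st()); print(hand_in())"
```

```text
(83.4, [0.227, 0.5825, 0.2503], 0.0499, [-0.4, 0.3, 0.7], np.float64(0.0))
the job is handed in; nothing more can be done
None
```

I finished the bench and handed it in at about 83 s of the 184 s allowed; no verdict came back, but the last pictures showed both offcuts (tee and hex) in the pan, the pusher on its mat, the plates and boss in place, and the knob pointer in line with its mark.

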